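# Seat a flange blank in the weld fixture

## Task

On the round locating plate of the weld fixture, gently push the loose steel flange disc with a fingertip over the edge of the round copper-floored recess until it drops in and lies flat, fully home. Then gently push the upright hold-down finger with the red sleeve over towards the recess, so that it falls and rests on the seated flange. Do not pick up or pinch anything, and leave the other things on the plate and bench where they are.

Things in the scene. Friction and masses are not known exactly. Their poses are not given: they have to be found in the camera images.
- fixture: fixed weld fixture: a dark lathe chuck lying on its back plate, carrying a flat grey round locating plate, 240 mm across, its top 118 mm above the bench. Origin at the centre of the underside, on the bench; z up. The recess is at the plate's centre, the hold-down finger's hinge on this frame's +y side, the loose flange starts on its -y side
- recess (a point): centre of the mouth of the round recess, level with the plate's top (118 mm above the bench): 74 mm across, 7 mm deep, sharp edge, flat copper-coloured floor. Same axes as the fixture
- flange: bright steel flange blank, a loose solid disc 70 mm across, 10 mm thick, about 0.3 kg, four dark bolt-hole marks on top. Origin at the centre of its underside, z up. It starts flat on the plate, its centre 45 to 80 mm from the recess centre, overlapping the recess edge or just beside it; seated, its origin is 7 mm lower and it stands 3 mm proud of the plate
- holddown (a joint): angle of the hold-down finger: steel bar 12 mm wide, 10 mm thick, 74 mm long from its hinge, red sleeve 17 by 15 mm at 30 to 60 mm from the hinge, brass nose near the end. 0 = level, nose on the seated flange; 1.57 = upright; it starts leaning back from the recess at 1.83, on its stop. Damped hinge: pushed past upright it falls by its own weight (0.16 kg) in about a second
- hinge (a point): hinge axis of the hold-down finger, on the fixture's +y side, 95 mm from the recess centre, 16 mm above the plate; it runs along the fixture's x. Its steel clevis is 44 mm wide, reaches 22 mm outwards and 18 mm inwards of the axis and 27 mm above the plate
- sleeve (a point): centre of the red sleeve on the hold-down finger, 45 mm from the hinge
- stub: bystander: short bright tube, 39 mm across and 45 mm high, standing loose on the plate on the fixture's -x side. Origin at the centre of its foot
- bend: bystander: pie-cut pipe bend, 39 mm tube, about 160 mm over all, lying on the bench. Origin under its inside, on the bench
- spray: bystander: blue and white spray can, 54 mm across and 170 mm high, standing on the bench. Origin at the centre of its foot
- brush: bystander: brush with a wooden handle, lying on the bench. Origin on the bench under it
- magnet: bystander: red and steel welding magnet, 99 by 69 by 18 mm, lying on the bench. Origin at the centre of its underside
- chuck_key: bystander: steel T-handled chuck key, 105 by 130 by 16 mm, lying on the bench. Origin on the bench under it
Not all that is in view belongs to the job. Of the things that look like the flange, the middle-sized one is meant. What is shaped like the fixture but pink or purple is not meant.

How it is judged:
By the outcome, as a careful person would: the job done as asked, in the order asked, and still so for the second after the job is handed in, with the robot touching nothing.
It also fails if it takes over 48 s, if anything falls off the work surface, if the arm or the gripper's body presses on something with over 40 N, if the wrist force passes 120 N, or if a joint passes its speed limit or range.

## Robot

A 7-joint arm with a two-finger parallel gripper is mounted at the origin on the work surface. World frame = base frame: x ahead of the robot, y to its left, z up, the work surface at z = 0. Lengths are in m, angles in rad, forces in N, time in s.
With the tool pointing down it reaches from about 0.425 to 0.875 m from the base axis. Payload 4.7 kg.
Tool frame: the origin (TCP) lies midway between the tips of the shut fingers; the grasp point (between the pads) lies 19 mm behind it; z points along the fingers, y is the line along which they close (so a half turn about z gives the same grasp; the last joint's range is limited). The gripper opens to 87 mm and grips with 3 to 60 N. Pads are 19 mm wide; open, the fingers measure 117 mm over their backs; the gripper's body (75 mm by 190 mm) begins 51 mm behind the grasp point.
Start: joints at [-1.086, 0.321, -0.07, 1.45, 0.023, 1.371, -0.057], TCP at [0.295, 0.579, 0.223] pointing down, gripper open.
Joint ranges: [-2.86, 2.86], [-0.3, 2.09], [-1.38, 1.24], [0.06, 2.45], [-1.56, 4.7], [0.09, 2.05], [-2.69, 2.69]. Speed limits (rad/s): [2.57, 2.57, 3.14, 3.14, 3.14, 3.14, 3.14].

## Interface

Orientations are given as a rotation vector (axis times angle).
In Python, from bench import ctrl gives the robot as it stands. The module is installed in compiled form; this text tells all that it offers.
- The arm moves only by the shell command python3 -m handwheel 'ROWS' [FORCE]. ROWS is JSON, a list of rows, each a list of 7 numbers: the finger opening in m, from 0 to 0.087, then the shift along the tool's x, y, z in m, then the turn, a rotation vector about the tool's x, y, z in degrees. A call has 1 to 12 rows; each row shifts and turns the commanded pose from where the row before left it, along the tool's axes as they then stand; what a row does not reach is not made up. A row lasts 1/8 s, in which the tool goes at most 62.5 mm and 10.7 degrees, less where a joint would pass 70% of its speed; a pose out of reach is approached as far as the arm can. A call is refused whole if a number of a shift passes 0.0625 or a number of a turn 10.7, either way. A call with a gripper value outside its range is refused whole. The fingers move at their own pace and stop on an object; FORCE is the grip in N (left out, the last holds). Time passes only in rows, so rows that do not move let the fingers close. It gives the time, the measured TCP pose, the force, the opening and the grip force at its end, in the units of the state.
- ctrl.get_state(): the state, without advancing time (a new reading comes with each control period).
- ctrl.get_image(name): name is "side" or "top" or "wrist"; returns (picture, depth): 420x560x3 uint8, blue, green, red; 420x560 float32, m along the optical axis (not along the pixel's ray), 0 where there is no reading.
- ctrl.camera_info(name): a dict with "intrinsics" (3x3 intrinsics, pixels), "D" ([k1, k2, p1, p2, k3] as OpenCV has them; the pictures are not rectified), "R" (3x3) and "t" (3): a world point X has camera coordinates R X + t. Camera axes: x right, y down, z forward; pixel columns grow to the right and rows downward; lengths in m; the calibration is good to about 2 mm. A picture is of the moment at which its call begins: read the wrist's pose just before it. camera_info takes no time and is no camera call; for the wrist camera it gives the pose at the moment of the call.
- ctrl.close_job(): hands the job in; it is judged then, once.
The state is a dict: "time": time; "joint_positions": joint angles; "qd": joint speeds; "joint_torque": joint torques, N m; "position": TCP position; "tool_rot": TCP orientation; "ft_force": force on the tool from outside, world axes, zero at the start; "torque": the same for the moment, N m; "grip_width": opening from 0.0 (shut) to 1.0 (fully open); "grip_force": force on a finger pad.
Only numpy, scipy, OpenCV 4.12 (cv2) and the standard library are available. Lean on these libraries where they do the work, as an engineer would, in place of code of your own. Each camera call takes 0.05 s, during which the arm holds its last target. There are 200 camera calls.

## Working session

There is one attempt and no reset: what is moved stays moved. The work goes in short steps, Python scripts to look and compute and a shell command to move; the robot and the scene stay as the last step left them, time stands still between calls to the robot, and variables do not carry over. Pictures are saved under pics/ and viewed, at most 10 in all, crops included, and the job is handed in when it is done.

```bash
mkdir -p pics; cat > h.py <<'E'
import numpy as np, cv2
from bench import ctrl
def grab(n):
    ci=ctrl.camera_info(n); im,d=ctrl.get_image(n); np.savez(f'{n}.npz',im=im,d=d,K=ci['intrinsics'],D=ci['D'],R=ci['R'],t=ci['t']); return im,d
def load(n): return np.load(f'{n}.npz')
def ray(c,px):
    K,D,R,t=[np.array(c[k],float) for k in 'KDRt']
    u=cv2.undistortPoints(np.array(px,float).reshape(-1,1,2),K,D).reshape(-1,2)
    d=np.c_[u,np.ones(len(u))]@R; return -R.T@t,d
def onz(c,px,z):
    o,d=ray(c,px); return o+d*((z-o[2])/d[:,2])[:,None]
def bydepth(c,px):
    o,d=ray(c,px); z=np.array([c['d'][int(p[1]),int(p[0])] for p in px]); return o+d*z[:,None]
E
python3 - <<'E'
from h import *
for n in ('top','side'):
    im,d=grab(n); cv2.imwrite(f'pics/{n}0.png',im); c=load(n); print(n,-c['R'].T@c['t'],c['R'][2])
s=ctrl.get_state(); print(s['time'],s['position'],s['tool_rot'],s['ft_force'])
E
```

```text
top [0.38368422 0.02782228 1.30469684] [ 0.11769315 -0.00455945 -0.99303954]
side [-0.25533415 -0.43193408  1.12030496] [ 0.58574625  0.33540538 -0.73783776]
0.1 [0.29466564 0.57880566 0.22155734] [-7.32632565e-01 -3.05467299e+00  2.72271717e-03] [ 0.18867556 -0.80235317 -0.14489865]
```

View pics/top0.png

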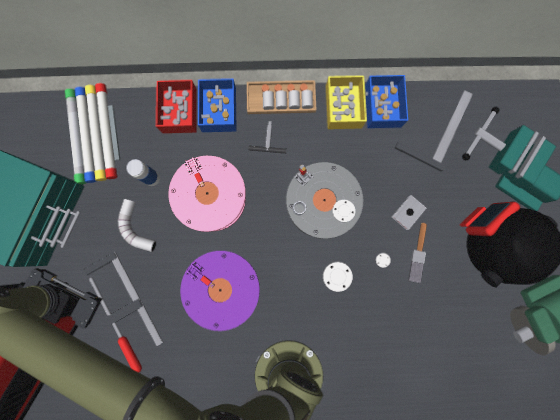

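View pics/side0.png

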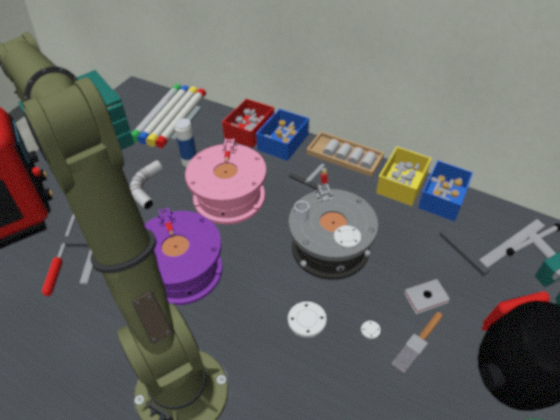

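The top view shows three bright discs: a large one at (338,277) on the bench, a small one at (383,260) on the bench, and one at (344,210) on the grey plate. The plate disc is the middle-sized one and overlaps the recess edge at (324,200), so it fits. The grey fixture is at (325,200). The pink (207,192) and purple (220,290) ones are decoys. The finger is at (303,172) and the stub at (299,208).

```bash
python3 - <<'E'
from h import *
c=load('top'); im=c['im']
cr=cv2.resize(im[145:255,270:410],None,fx=5,fy=5,interpolation=cv2.INTER_CUBIC); cv2.imwrite('pics/crop.png',cr)
hsv=cv2.cvtColor(im,cv2.COLOR_BGR2HSV)
def blobs(m,name,z,roi):
    M=np.zeros(m.shape,np.uint8); x0,y0,x1,y1=roi; M[y0:y1,x0:x1]=m[y0:y1,x0:x1]*255
    cs,_=cv2.findContours(M,cv2.RETR_EXTERNAL,cv2.CHAIN_APPROX_NONE)
    for k in sorted(cs,key=cv2.contourArea)[::-1][:3]:
        if cv2.contourArea(k)<8: continue
        P=onz(c,k.reshape(-1,2),z)[:,:2]; (a,b),r=cv2.minEnclosingCircle(P.astype(np.float32)); e=cv2.minEnclosingCircle(k)
        print(name,np.round(e[0],1),'xy',round(a,4),round(b,4),'diam',round(2*r,4), 'areaD',round(2*np.sqrt(cv2.contourArea(P.astype(np.float32))/np.pi),4))
v=hsv[...,2];s=hsv[...,1];h=hsv[...,0]
blobs((v>200)&(s<40),'disc128',.128,(315,180,400,235))
blobs((v>200)&(s<40),'disc bench',.01,(315,240,400,300))
blobs((s>90)&(h>5)&(h<22),'copper',.111,(300,180,350,225))
blobs((s>120)&((h<5)|(h>172)),'red',.178,(285,155,325,190))
# plate: depth height 
yy,xx=np.mgrid[140:260,270:390]; px=np.c_[xx.ravel(),yy.ravel()]
P=bydepth(c,px); m=abs(P[:,2]-.118)<.006
mm=np.zeros((420,560),bool); mm[yy.ravel()[m],xx.ravel()[m]]=1
blobs(mm,'plate',.118,(270,140,390,260))
print('z of plate med',np.median(P[m,2]))
mk=P[:,2]>.14; 
for p,q in zip(px[mk],P[mk]): print(p,np.round(q,3)) if 1 and (p.sum()%3==0) else 0
E
```

```text
disc128 [343.7 210.3] xy 0.5214 -0.182 diam 0.0699 areaD 0.0664
disc bench [337.5 276.5] xy 0.3147 -0.1728 diam 0.0963 areaD 0.0926
disc bench [382.6 259.9] xy 0.3651 -0.3265 diam 0.0455 areaD 0.0414
copper [323.9 199.6] xy 0.5588 -0.1251 diam 0.0723 areaD 0.0687
red [301.8 170.9] xy 0.6371 -0.0534 diam 0.0203 areaD 0.0118
plate [324.3 200.1] xy 0.5582 -0.1249 diam 0.2411 areaD 0.2335
z of plate med 0.11784996406764159
[338 142] [0.384 0.028 1.305]
[352 143] [0.384 0.028 1.305]
[369 144] [0.384 0.028 1.305]
[303 165] [ 0.649 -0.056  0.204]
[324 165] [0.384 0.028 1.305]
[302 166] [ 0.646 -0.053  0.205]
[301 167] [ 0.642 -0.049  0.209]
[304 167] [ 0.643 -0.059  0.201]
[300 168] [ 0.641 -0.047  0.2  ]
[303 168] [ 0.639 -0.055  0.208]
[299 169] [ 0.641 -0.045  0.187]
[302 169] [ 0.637 -0.052  0.203]
[305 169] [ 0.636 -0.061  0.206]
[301 170] [ 0.635 -0.05   0.198]
[304 170] [ 0.634 -0.058  0.201]
[300 171] [ 0.636 -0.048  0.181]
[303 171] [ 0.634 -0.056  0.188]
[306 171] [ 0.637 -0.066  0.177]
[302 172] [ 0.632 -0.053  0.187]
[305 172] [ 0.634 -0.063  0.176]
[298 173] [ 0.638 -0.044  0.1
[... 1091 characters left out ...]
 0.028 1.305]
[275 205] [0.384 0.028 1.305]
[305 205] [ 0.537 -0.061  0.16 ]
[304 206] [ 0.536 -0.059  0.143]
[358 206] [0.384 0.028 1.305]
[293 208] [ 0.528 -0.025  0.161]
[305 208] [ 0.528 -0.061  0.159]
[294 210] [ 0.522 -0.027  0.166]
[326 211] [0.384 0.028 1.305]
[295 212] [ 0.516 -0.03   0.162]
[307 212] [0.384 0.028 1.305]
[334 212] [0.384 0.028 1.305]
[297 213] [ 0.513 -0.036  0.159]
[300 213] [ 0.513 -0.045  0.163]
[299 214] [ 0.511 -0.043  0.15 ]
[301 224] [0.384 0.028 1.305]
[312 225] [0.384 0.028 1.305]
[346 233] [0.384 0.028 1.305]
[339 240] [0.384 0.028 1.305]
[364 242] [0.384 0.028 1.305]
[297 255] [0.384 0.028 1.305]
[301 257] [0.384 0.028 1.305]
[308 259] [0.384 0.028 1.305]
```

View pics/crop.png

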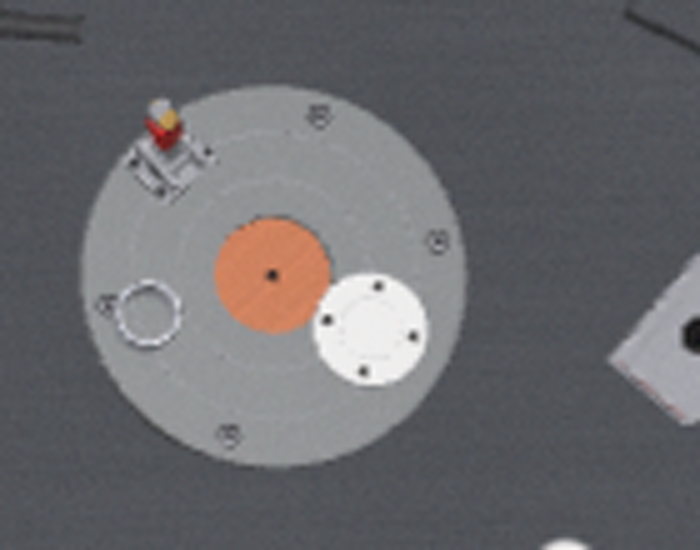

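The enlarged crop confirms it: the disc on the grey plate, 70 mm across at crop (370,330), overlaps the recess at (273,275). The bench discs measure 96 and 45 mm, so this one is the middle-sized flange. Recess is at (0.558,-0.125), flange at (0.521,-0.182), and the push heads at about 57°.

```bash
cat >> h.py <<'E'
from scipy.spatial.transform import Rotation as Ro
def plan(wps,step=.05,p=None,R=None,yaw=0):
    """world waypoints; yaw = total turn about tool z (deg), spread over rows"""
    s=ctrl.get_state(); p=np.array(s['position']) if p is None else p; R=Ro.from_rotvec(s['tool_rot']) if R is None else R
    pts=[];q=p
    for w in wps:
        w=np.array(w); n=int(np.ceil(np.linalg.norm(w-q)/step)); pts+=[q+(w-q)*(i+1)/n for i in range(n)]; q=w
    dy=yaw/len(pts); rows=[]
    for w in pts:
        d=np.round(R.inv().apply(w-p),4); rows.append([*d,0,0,round(dy,2)]); p=p+R.apply(d); R=R*Ro.from_rotvec([0,0,np.radians(dy)])
    for r in rows: print([float(x) for x in r])
    print('end',p,'x axis deg',np.degrees(np.arctan2(*R.as_matrix()[[1,0],0])),'z',R.as_matrix()[:,2])
E
python3 - <<'E'
from h import *
p=np.array([.037,.057]);p/=np.linalg.norm(p); f=np.array([.5214,-.182]); b=f-.066*p
print(b)
plan([[.36,.50,.285],[.57,.2,.285],[.56,-.1,.285],[b[0],b[1],.25]],.05,yaw=96.5)
E
```

```text
[ 0.48546491 -0.23735946]
[-0.0313, -0.0136, -0.0211, 0.0, 0.0, 4.39]
[-0.0323, -0.0111, -0.0211, 0.0, 0.0, 4.39]
[-0.033, -0.0086, -0.0212, 0.0, 0.0, 4.39]
[-0.0443, -0.0118, 0.0001, 0.0, 0.0, 4.39]
[-0.045, -0.0083, 0.0, 0.0, 0.0, 4.39]
[-0.0455, -0.0049, 0.0001, 0.0, 0.0, 4.39]
[-0.0457, -0.0014, 0.0, 0.0, 0.0, 4.39]
[-0.0458, 0.0022, 0.0001, 0.0, 0.0, 4.39]
[-0.0454, 0.0056, -0.0, 0.0, 0.0, 4.39]
[-0.0449, 0.0091, 0.0, 0.0, 0.0, 4.39]
[-0.044, 0.0125, 0.0001, 0.0, 0.0, 4.39]
[-0.0411, -0.0123, 0.0001, 0.0, 0.0, 4.39]
[-0.0419, -0.0092, 0.0, 0.0, 0.0, 4.39]
[-0.0425, -0.0059, 0.0001, 0.0, 0.0, 4.39]
[-0.0428, -0.0026, 0.0001, 0.0, 0.0, 4.39]
[-0.0428, 0.0006, 0.0, 0.0, 0.0, 4.39]
[-0.0427, 0.0039, 0.0001, 0.0, 0.0, 4.39]
[-0.0423, 0.0072, 0.0001, 0.0, 0.0, 4.39]
[-0.0381, -0.0085, 0.0088, 0.0, 0.0, 4.39]
[-0.0387, -0.0055, 0.0088, 0.0, 0.0, 4.39]
[-0.0389, -0.0026, 0.0088, 0.0, 0.0, 4.39]
[-0.0391, 0.0004, 0.0088, 0.0, 0.0, 4.39]
end [ 0.48545944 -0.23735547  0.25004719] x axis deg 56.52586153020874 z [-6.85898870e-04 -1.61814973e-03 -9.99998456e-01]
```

```bash
python3 -m handwheel '[[0.03,-0.031,-0.014,-0.021,0,0,4.4],[0.03,-0.032,-0.011,-0.021,0,0,4.4],[0.03,-0.033,-0.009,-0.021,0,0,4.4],[0.03,-0.044,-0.012,0,0,0,4.4],[0.03,-0.045,-0.008,0,0,0,4.4],[0.03,-0.045,-0.005,0,0,0,4.4],[0.03,-0.046,-0.001,0,0,0,4.4],[0.03,-0.046,0.002,0,0,0,4.4],[0.03,-0.045,0.006,0,0,0,4.4],[0.03,-0.045,0.009,0,0,0,4.4],[0.03,-0.044,0.0125,0,0,0,4.4]]'
python3 -m handwheel '[[0.03,-0.041,-0.012,0,0,0,4.4],[0.03,-0.042,-0.009,0,0,0,4.4],[0.03,-0.0425,-0.006,0,0,0,4.4],[0.03,-0.043,-0.003,0,0,0,4.4],[0.03,-0.043,0.001,0,0,0,4.4],[0.03,-0.043,0.004,0,0,0,4.4],[0.03,-0.042,0.007,0,0,0,4.4],[0.03,-0.038,-0.0085,0.009,0,0,4.4],[0.03,-0.039,-0.0055,0.009,0,0,4.4],[0.03,-0.039,-0.003,0.009,0,0,4.4],[0.03,-0.039,0,0.009,0,0,4.4],[0.03,0,0,0,0,0,0]]'
python3 - <<'E'
from h import *
s=ctrl.get_state(); print(s['time'],s['ft_force'])
plan([[.4855,-.2374,.16]],.05)
im,d=grab('wrist'); cv2.imwrite('pics/w1.png',im)
# refine: circles from wrist camera
c=load('wrist'); hsv=cv2.cvtColor(im,cv2.COLOR_BGR2HSV); h,sa,v=cv2.split(hsv)
for nm,m,z in (('disc',(v>200)&(sa<40),.128),('copper',(sa>90)&(h>5)&(h<22),.111)):
    cs,_=cv2.findContours((m*255).astype(np.uint8),cv2.RETR_EXTERNAL,cv2.CHAIN_APPROX_NONE)
    for k in sorted(cs,key=cv2.contourArea)[::-1][:2]:
        P=onz(c,k.reshape(-1,2),z)[:,:2].astype(np.float32); print(nm,cv2.minEnclosingCircle(P),cv2.minEnclosingCircle(k))
E
```

```text
time: 1.48
position: [0.5702, 0.1969, 0.2874]
tool_rot: [1.929, 2.479, 0.003]
ft_force: [0.1, 0.4, -0.9]
grip_width: 0.343
grip_force: 0.0
time: 2.98
position: [0.479, -0.2411, 0.2489]
tool_rot: [-2.778, -1.468, 0.002]
ft_force: [0.0, -0.0, 0.7]
grip_width: 0.341
grip_force: 0.0
2.975 [ 0.02085064 -0.03374545  0.74244916]
[0.0034, 0.0017, 0.0445, 0.0, 0.0, 0.0]
[0.0034, 0.0017, 0.0444, 0.0, 0.0, 0.0]
end [ 0.48555346 -0.23738219  0.16003912] x axis deg 55.7007867946272 z [-1.04275764e-03 -3.14477924e-04 -9.99999407e-01]
disc ((0.5414078235626221, -0.12182646244764328), 0.10072122514247894) ((253.5, 43.5), 122.48479461669922)
disc ((0.37526270747184753, -0.17331208288669586), 0.03483247011899948) ((145.68251037597656, 200.65969848632812), 37.34327697753906)
copper ((0.5580490231513977, -0.12534865736961365), 0.03661467134952545) ((275.6781005859375, 38.650325775146484), 44.31474685668945)
copper ((0.3927087187767029, -0.42270708084106445), 0.19995838403701782) ((301.0, 353.0), 165.00314331054688)
```

View pics/w1.png

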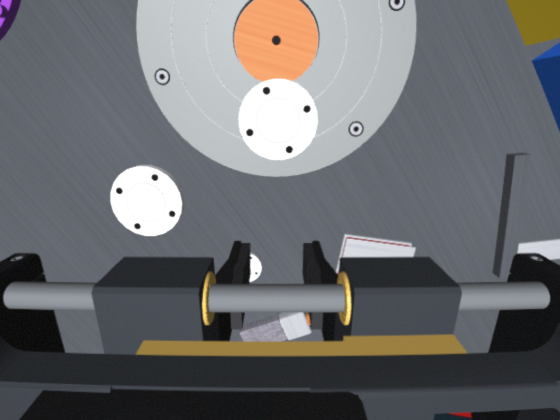

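The wrist view shows the flange at (278,119) and the recess at (276,39), both in line with the fingers (midline at column 276). Descending behind the flange.

```bash
python3 -m handwheel '[[0.03,0.004,0.001,0.044,0,0,-1.4],[0.03,0.003,0.002,0.044,0,0,0],[0.03,0,0,0.02,0,0,0],[0.03,0,0,0.018,0,0,0],[0.03,0,0,0,0,0,0]]'
python3 - <<'E'
from h import *
print(onz(load('wrist'),[(278,119)],.128))
s=ctrl.get_state();x=Ro.from_rotvec(s['tool_rot']).as_matrix(); print(np.degrees(np.arctan2(x[1,0],x[0,0])), x.T@(np.array([.558,-.1252,.118])-s['position']),x.T@(np.array([.5214,-.182,.118])-s['position']))
E
```

```text
time: 3.65
position: [0.4881, -0.2316, 0.1225]
tool_rot: [-2.751, -1.514, 0.002]
ft_force: [-0.5, -0.3, 0.4]
grip_width: 0.346
grip_force: 0.0
[[ 0.52178201 -0.18192623  0.128     ]]
57.670298850174845 [0.12731889 0.00215987 0.00437544] [0.05975045 0.00160962 0.00442157]
```

```bash
python3 -m handwheel '[[0.03,0.005,0.002,0.001,0,0,0],[0.03,0.007,0,0,0,0,0],[0.03,0.004,0,0,0,0,0],[0.03,0.004,0,0,0,0,0],[0.03,0.005,0,0,0,0,0],[0.03,0.005,0,0,0,0,0],[0.03,0.005,0,0,0,0,0],[0.03,0.005,0,0,0,0,0],[0.03,0.005,0,0,0,0,0],[0.03,0.005,0,0,0,0,0]]'
python3 -m handwheel '[[0.03,0.005,0,0,0,0,0],[0.03,0.005,0,0,0,0,0],[0.03,0.005,0,0,0,0,0],[0.03,0.004,0,0,0,0,0],[0.03,0.003,0,0,0,0,0],[0.03,0.003,0,0,0,0,0],[0.03,0,0,0,0,0,0]]'
python3 - <<'E'
from h import *
im,d=grab('wrist'); grab('top'); grab('side'); cv2.imwrite('pics/w2.png',im)
s=ctrl.get_state();x=Ro.from_rotvec(s['tool_rot']).as_matrix(); print(s['time'], x.T@(np.array([.558,-.1252,.118])-s['position']))
E
```

```text
time: 4.9
position: [0.5172, -0.1911, 0.1226]
tool_rot: [2.753, 1.514, 0.0]
ft_force: [-2.5, -3.9, 2.1]
grip_width: 0.345
grip_force: 1.9
time: 5.78
position: [0.5306, -0.1697, 0.1226]
tool_rot: [-2.752, -1.514, -0.001]
ft_force: [-1.1, -2.2, 3.0]
grip_width: 0.344
grip_force: 1.6
5.925 [ 0.05227793 -0.00066458  0.00459761]
```

View pics/w2.png

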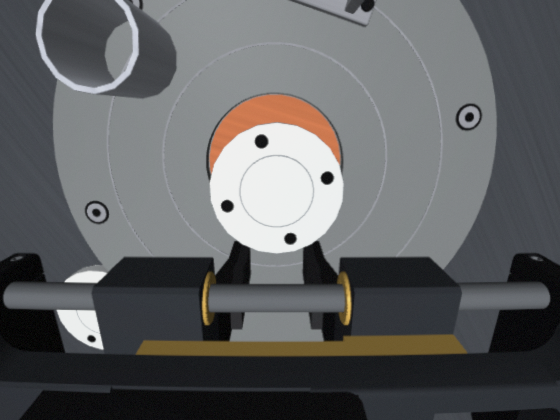

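The flange (276,188) has slid most of the way, still overlapping the near edge of the recess (centre about (275,160)). It stays centred, and the stub is clear at (105,45). Continuing slowly.

```bash
python3 -m handwheel '[[0.03,0.003,0,0,0,0,0],[0.03,0.003,0,0,0,0,0],[0.03,0.002,0,0,0,0,0],[0.03,0.002,0,0,0,0,0],[0.03,0.001,0,0,0,0,0],[0.03,0,0,0,0,0,0],[0.03,0,0,0,0,0,0]]'
python3 - <<'E'
from h import *
im,d=grab('wrist'); grab('top'); grab('side'); cv2.imwrite('pics/w3.png',im)
s=ctrl.get_state();x=Ro.from_rotvec(s['tool_rot']).as_matrix(); print(s['time'], x.T@(np.array([.558,-.1252,.118])-s['position']))
for n in ('wrist','top','side'):
    c=load(n); h,sa,v=cv2.split(cv2.cvtColor(c['im'],cv2.COLOR_BGR2HSV)); cs,_=cv2.findContours((((v>200)&(sa<40))*255).astype(np.uint8),cv2.RETR_EXTERNAL,cv2.CHAIN_APPROX_NONE)
    for k in cs:
        P=onz(c,k.reshape(-1,2),.121)[:,:2].astype(np.float32); e=cv2.minEnclosingCircle(P)
        if np.hypot(e[0][0]-.558,e[0][1]+.125)<.03:
            m=np.zeros(v.shape,np.uint8); cv2.drawContours(m,[k],-1,255,-1); yy,xx=np.nonzero(cv2.erode(m,np.ones((3,3)))); Q=bydepth(c,np.c_[xx,yy]); Q=Q[abs(Q[:,2]-.12)<.02]
            f=np.linalg.lstsq(np.c_[Q[:,:2]-[.558,-.125],np.ones(len(Q))],Q[:,2],rcond=None)[0]; print(n,e,'plane slope,z',f)
E
```

```text
time: 6.8
position: [0.5364, -0.1604, 0.1225]
tool_rot: [-2.752, -1.515, -0.001]
ft_force: [0.0, -0.6, 0.7]
grip_width: 0.345
grip_force: 0.0
6.95 [ 0.04160916 -0.00066789  0.00458197]
wrist ((0.5577824115753174, -0.12637799978256226), 0.034744709730148315) plane slope,z [-1.19260800e-04 -1.00419167e-03  1.20716026e-01]
top ((0.559215784072876, -0.12376482784748077), 0.0342382974922657) plane slope,z [-0.00546516  0.00267529  0.12121706]
```

View pics/w3.png

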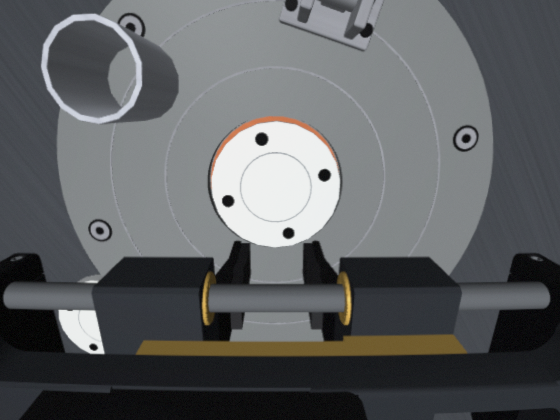

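The flange is seated: its top fits a level plane at z=0.121 m (3 mm proud) and it sits centred within the rim at (275,183). Retreating, then locating the sleeve.

```bash
python3 -m handwheel '[[0.03,-0.005,0,0,0,0,0],[0.03,-0.02,0,0,0,0,0],[0,-0.02,0,-0.03,0,0,0],[0,0,0,-0.05,0,0,0],[0,0,0,-0.05,0,0,0],[0,0,0,-0.03,0,0,0],[0,0.0,0,0,0,0,0]]'
python3 - <<'E'
from h import *
pix={}
for n in ('top','side','wrist'):
    im,d=grab(n); c=load(n); h,s,v=cv2.split(cv2.cvtColor(im,cv2.COLOR_BGR2HSV))
    m=((s>120)&((h<6)|(h>172))).astype(np.uint8); N,l,st,ce=cv2.connectedComponentsWithStats(m)
    K,D,R,t=[np.array(c[k],float) for k in 'KDRt']
    e=cv2.projectPoints(np.array([[.639,-.055,.177]]),cv2.Rodrigues(R)[0],t,K,D)[0].ravel()
    i=min((i for i in range(1,N) if st[i,4]>8),key=lambda i:np.hypot(*(ce[i]-e))); print(n,e,ce[i],st[i]); pix[n]=ce[i]
    u=cv2.undistortPoints(ce[i].reshape(1,1,2),K,D).ravel(); pix[n]=(u,np.c_[R,t])
for a,b in (('top','side'),('top','wrist'),('side','wrist')):
    X=cv2.triangulatePoints(pix[a][1],pix[b][1],pix[a][0].reshape(2,1),pix[b][0].reshape(2,1)).ravel(); X=X[:3]/X[3]; o=X-[.558,-.1252,0]
    print(a,b,X,np.hypot(*o[:2]),np.degrees(np.arctan2(o[1],o[0])))
im=load('wrist')['im']; cv2.imwrite('pics/w4.png',im); s=ctrl.get_state(); print(s['time'],s['position'])
E
```

```text
time: 7.82
position: [0.5125, -0.2011, 0.2852]
tool_rot: [2.751, 1.51, 0.006]
ft_force: [-0.3, 0.1, -0.1]
grip_width: 0.009
grip_force: 0.0
top [302.25415462 170.33914185] [302.14285714 171.52380952] [299 169   7   6  21]
side [323.37345082 177.48283971] [247.37804878 140.57317073] [235 133  21  15 164]
wrist [316.38456987 -43.970503  ] [412.185 416.925] [391 414  48   6 200]
top side [0.52963306 0.01731431 0.40266669] 0.14531004963836405 101.25737759728469
top wrist [ 0.5637277  -0.03098504  0.51572665] 0.09438890880994598 86.52104715819272
side wrist [ 0.49577023 -0.00985267  0.49138414] 0.131063158009114 118.34681644154023
7.975 [ 0.51103167 -0.19936416  0.28126207]
```

View pics/w4.png

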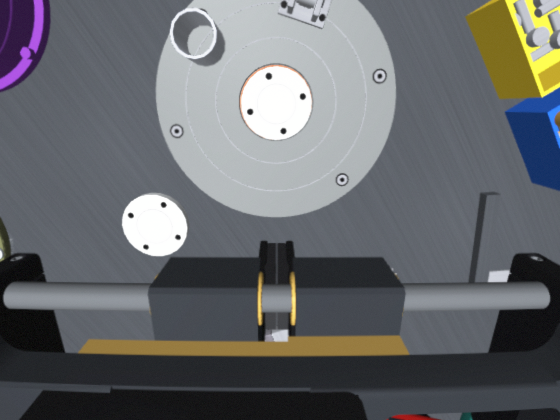

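The wrist view shows the flange home at (276,101). The clevis front edge runs from (279,12) to (322,26). I get the hinge direction from that edge and the earlier top image.

```bash
python3 - <<'E'
from h import *
c=load('wrist'); rc=np.array([.558,-.1252])
for z in (.12,.13):
    P=onz(c,[(279,12),(322,26)],z)[:,:2]; d=P[1]-P[0]; print(z,P,np.linalg.norm(d),'normal deg',np.degrees(np.arctan2(d[0],-d[1])), 'mid',np.linalg.norm(P.mean(0)-rc), np.degrees(np.arctan2(*(P.mean(0)-rc)[::-1])))
for n in('top','side'):
    c=load(n); im=c['im']; h,s,v=cv2.split(cv2.cvtColor(im,cv2.COLOR_BGR2HSV)); m=((s>100)&((h<8)|(h>170)))
    x0,y0,x1,y1=(292,160,315,180) if n=='top' else (310,160,340,195)
    yy,xx=np.nonzero(m[y0:y1,x0:x1]); print(n,len(yy),xx.mean()+x0 if len(xx) else 0,yy.mean()+y0 if len(xx) else 0)
    if len(xx):
        Q=onz(c,[(xx.mean()+x0,yy.mean()+y0)],.177)[0][:2]-rc; print(Q+rc,np.linalg.norm(Q),np.degrees(np.arctan2(Q[1],Q[0])))
E
```

```text
0.12 [[ 0.60429715 -0.05917927]
 [ 0.6319448  -0.09069836]] 0.04192666479929209 normal deg 41.256330464620895 mid 0.07836273760880912 39.89565004951368
0.13 [[ 0.60275277 -0.06145506]
 [ 0.62954628 -0.0920004 ]] 0.040631387377276056 normal deg 41.256330464620895 mid 0.07570289560311619 39.8139038682527
top 23 302.1304347826087 171.47826086956522
[ 0.6355376  -0.05451364] 0.10492206846203957 42.35354482869717
side 0 0 0
```

```bash
python3 - <<'E'
from h import *
plan([[.6675,-.030,.282]],.05,yaw=16.7)
E
```

```text
[0.0454, 0.0082, -0.0002, 0.0, 0.0, 3.34]
[0.0458, 0.0056, -0.0002, 0.0, 0.0, 3.34]
[0.046, 0.0029, -0.0002, 0.0, 0.0, 3.34]
[0.0461, 0.0003, -0.0002, 0.0, 0.0, 3.34]
[0.046, -0.0025, -0.0002, 0.0, 0.0, 3.34]
end [ 0.66746534 -0.03002539  0.28204764] x axis deg 40.86467271770086 z [-1.91318147e-03  5.01093685e-04 -9.99998044e-01]
```

```bash
python3 -m handwheel '[[0,0.045,0.008,0,0,0,3.3],[0,0.046,0.006,0,0,0,3.3],[0,0.046,0.003,0,0,0,3.4],[0,0.046,0,0,0,0,3.4],[0,0.046,-0.002,0,0,0,3.3],[0,0,0,0,0,0,0],[0,0,0,0,0,0,0]]'
python3 - <<'E'
from h import *
s=ctrl.get_state();x=Ro.from_rotvec(s['tool_rot']).as_matrix(); print(np.degrees(np.arctan2(x[1,0],x[0,0])), x.T@(np.array([.558+.107*.755,-.1252+.107*.656,.177])-s['position']))
im,d=grab('wrist'); cv2.imwrite('pics/w5.png',im)
E
```

```text
time: 8.85
position: [0.6676, -0.031, 0.2809]
tool_rot: [2.943, 1.097, -0.005]
ft_force: [0.1, 0.0, -1.0]
grip_width: 0.006
grip_force: 0.0
40.887267744005506 [-0.0371668  -0.00064499  0.10398603]
```

View pics/w5.png

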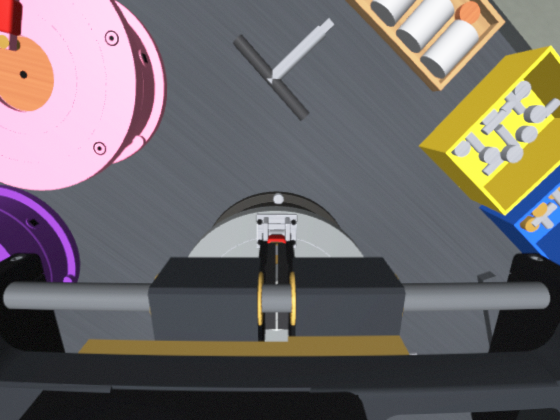

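The wrist view shows the clevis at (277,225) and the red sleeve just behind it at (277,240), both centred on the finger midline. The fingers are outside the finger bar. Descending, then pushing inward.

```bash
python3 -m handwheel '[[0,0,0,0.04,0,0,0],[0,0,0,0.04,0,0,0],[0,0,0,0.02,0,0,0],[0,0,0,0.006,0,0,0],[0,0,0,0,0,0,0],[0,0,0,0,0,0,0]]'
python3 -m handwheel '[[0,-0.005,0,0,0,0,0],[0,-0.005,0,0,0,0,0],[0,-0.004,0,0,0,0,0],[0,-0.004,0,0,0,0,0],[0,-0.004,0,0,0,0,0],[0,-0.004,0,0,0,0,0],[0,-0.004,0,0,0,0,0],[0,-0.004,0,0,0,0,0]]'
python3 - <<'E'
from h import *
im,d=grab('top'); cv2.imwrite('pics/t6.png',cv2.resize(im[130:250,270:410],None,fx=5,fy=5))
E
```

```text
time: 9.65
position: [0.6695, -0.0301, 0.1783]
tool_rot: [2.943, 1.098, 0.004]
ft_force: [0.8, 0.2, 1.1]
grip_width: 0.008
grip_force: 0.0
time: 10.65
position: [0.6426, -0.0523, 0.1765]
tool_rot: [-2.943, -1.098, 0.0]
ft_force: [-0.2, 0.2, 0.7]
grip_width: 0.002
grip_force: 0.2
```

```bash
python3 -m handwheel '[[0,-0.004,0,0,0,0,0],[0,-0.004,0,0,0,0,0],[0,-0.004,0,0,0,0,0],[0,-0.004,0,0,0,0,0],[0,-0.004,0,0,0,0,0]]'
python3 -m handwheel '[[0,0,0,0,0,0,0],[0,0,0,0,0,0,0],[0,0,0,0,0,0,0],[0,0,0,0,0,0,0],[0,0,0,0,0,0,0],[0,0,0,0,0,0,0],[0,0,0,0,0,0,0],[0,0,0,0,0,0,0],[0,0,0,0,0,0,0],[0,0,0,0,0,0,0],[0,0,0,0,0,0,0],[0,0,0,0,0,0,0]]'
python3 - <<'E'
from h import *
for n,r in(('top',(130,250,270,410)),('side',(150,270,270,410))):
    im,d=grab(n); cv2.imwrite(f'pics/{n}7.png',cv2.resize(im[r[0]:r[1],r[2]:r[3]],None,fx=4,fy=4))
cv2.imwrite('pics/both7.png',np.hstack([cv2.imread('pics/top7.png')[:,:400],cv2.imread('pics/side7.png')[:,:400]]))
E
```

```text
time: 11.32
position: [0.6275, -0.0654, 0.1766]
tool_rot: [-2.943, -1.098, 0.0]
ft_force: [-1.1, -0.5, 0.2]
grip_width: 0.006
grip_force: 0.0
time: 12.82
position: [0.6277, -0.0653, 0.1766]
tool_rot: [-2.943, -1.098, -0.0]
ft_force: [0.1, -0.1, 0.1]
grip_width: 0.007
grip_force: 0.0
```

View pics/both7.png

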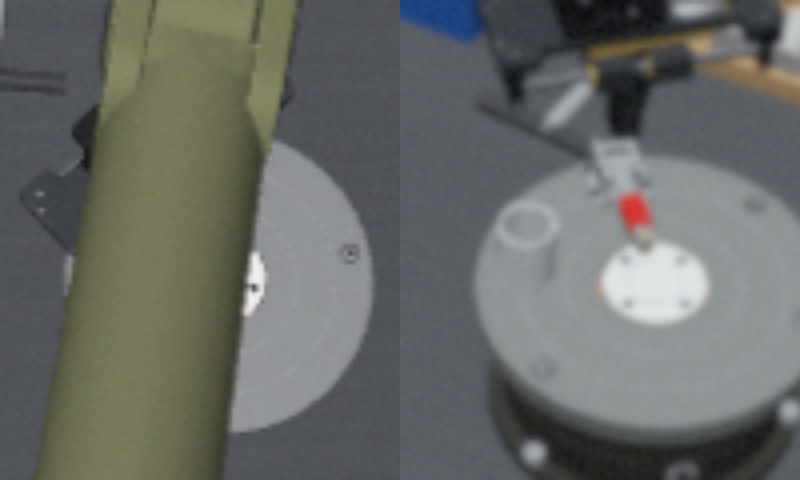

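In the side crop (right), the red-sleeved finger is down at (635,215), its nose on the seated flange at (650,240), and the stub still stands at (527,245). Backing off upward, then a last check.

```bash
python3 -m handwheel '[[0,0.01,0,-0.02,0,0,0],[0,0,0,-0.04,0,0,0],[0,0,0,-0.04,0,0,0],[0,-0.05,-0.03,-0.01,0,0,0],[0,-0.05,-0.03,0,0,0,0],[0,-0.05,-0.03,0,0,0,0],[0,-0.05,-0.03,0,0,0,0],[0,0,0,0,0,0,0],[0,0,0,0,0,0,0],[0,0,0,0,0,0,0]]'
python3 - <<'E'
from h import *
for n in ('side','top'): grab(n)
for n in ('side','top'):
    c=load(n); h,sa,v=cv2.split(cv2.cvtColor(c['im'],cv2.COLOR_BGR2HSV)); K,D,R,t=[np.array(c[k],float) for k in 'KDRt']
    pr=lambda p:cv2.projectPoints(np.array([p],float),cv2.Rodrigues(R)[0],t,K,D)[0].ravel()
    u=np.array([.755,.656])
    print(n,'expected level sleeve px',pr([*(np.array([.558,-.1252])+.05*u),.141]))
    m=((sa>110)&((h<8)|(h>170))).astype(np.uint8); N,l,st,ce=cv2.connectedComponentsWithStats(m); print([np.round(ce[i],1).tolist() for i in range(1,N) if st[i,4]>8 and 280<ce[i][0]<400 and 150<ce[i][1]<260])
    for P in [bydepth(c,np.array([[x,y] for x in range(280,390) for y in range(170,260) if v[y,x]>200 and sa[y,x]<40]).reshape(-1,2))]:
        Q=P[(abs(P[:,2]-.12)<.015)&(np.hypot(P[:,0]-.558,P[:,1]+.125)<.04)]; print('flange px',len(Q),np.median(Q[:,2]) if len(Q) else '', np.ptp(np.percentile(Q[:,2],[5,95])) if len(Q) else '')
a=load('side')['im'][140:290,260:410]; b=load('top')['im'][120:270,260:410]
cv2.imwrite('pics/fin.png',cv2.resize(np.hstack([b,a]),(800,400))); s=ctrl.get_state(); print(s['time'],s['position'],s['ft_force'])
E
```

```text
time: 14.18
position: [0.4065, -0.0988, 0.2865]
tool_rot: [2.942, 1.099, -0.001]
ft_force: [-0.6, 0.8, 0.7]
grip_width: 0.002
grip_force: 0.0
side expected level sleeve px [328.3180702  201.22968259]
[[328.1, 202.3]]
flange px 334 0.12013028829146144 0.006033900721640201
top expected level sleeve px [314.13154529 186.47595404]
[[313.8, 186.3]]
flange px 344 0.12092850748869355 0.007385324192886816
14.275 [ 0.40633706 -0.09883295  0.2861953 ] [-0.92123653  0.46212491  0.58571531]
```

View pics/fin.png

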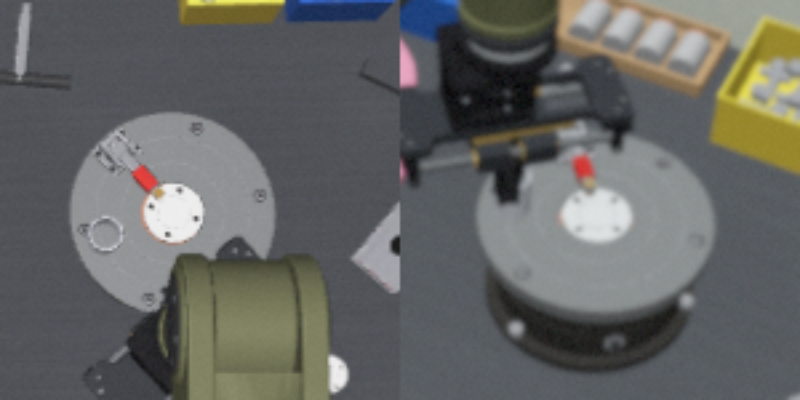

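The red sleeve sits within about 1 px of its expected level position in both views. The flange is flush in the recess (172,212), the stub at (105,233) hasn't moved, and the arm is clear.

```bash
python3 -c "
from bench import ctrl
print(ctrl.close_job())"
```

```text
the job is handed in; nothing more can be done
None
```

The flange lies flat in the recess, the hold-down finger rests on it, the stub beside it stayed put, and the job was handed in at about 14.3 s; no verdict was returned.

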